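Switch on the measuring station in its start order

TASK

Switch on the measuring station in its start order: with the fingertips, gently press the large round key all the way down, then the long bar key, then the small square key, none before its turn; each stays down by itself. Only push the keys: do not lift, tip or shove the switch boxes, leave everything else on the desk where it is, and finish clear of everything.

Things in the scene. Friction and masses are not known exactly. Their poses are not given: they have to be found in the camera images.
- round_switch: grey loose switch box, 70 x 70 mm, top face 34 mm above the desk, about 0.5 to 1 kg, on rubber feet, with a thin steel collar and a short black antenna stub (14 mm long, 18 mm above the desk) on its +x side; carries the large round key, 34 mm across, black, at the middle of its top. Origin at the centre of its underside, z up. It may stand turned by up to about 0.5 rad, and the three boxes may stand in any left-to-right order.
- round_key_top (a point): centre of the flat top of the large round key, 34 mm across; moves with the key: 48 mm above the desk when the key is fully up, 40 mm (still 6 mm proud of the box) when fully down. x, y, z parallel to the box's own.
- round_key (a joint): travel of the large round key, 34 mm across: 0 fully up, grows as it is pressed straight down, 0.008 m at its hard stop. No spring: it resists with about 3 N of friction (plus 8 N per m/s) and stays where it is left. Starts within 0.001 m of fully up.
- bar_switch: grey loose switch box, 70 x 70 mm, top face 34 mm above the desk, about 0.5 to 1 kg, on rubber feet, with a thin steel collar and a short black antenna stub (14 mm long, 18 mm above the desk) on its +x side; carries the long bar key, 46 mm long (along its box's y) and 16 mm wide (x), black, at the middle of its top. Origin at the centre of its underside, z up. It may stand turned by up to about 0.5 rad, and the three boxes may stand in any left-to-right order.
- bar_key_top (a point): centre of the flat top of the long bar key, 46 mm long (along its box's y) and 16 mm wide (x); moves with the key: 48 mm above the desk when the key is fully up, 40 mm (still 6 mm proud of the box) when fully down. x, y, z parallel to the box's own.
- bar_key (a joint): travel of the long bar key, 46 mm long (along its box's y) and 16 mm wide (x): 0 fully up, grows as it is pressed straight down, 0.008 m at its hard stop. No spring: it resists with about 3 N of friction (plus 8 N per m/s) and stays where it is left. Starts within 0.001 m of fully up.
- square_switch: grey loose switch box, 70 x 70 mm, top face 34 mm above the desk, about 0.5 to 1 kg, on rubber feet, with a thin steel collar and a short black antenna stub (14 mm long, 18 mm above the desk) on its +x side; carries the small square key, 18 x 18 mm, black, at the middle of its top. Origin at the centre of its underside, z up. It may stand turned by up to about 0.5 rad, and the three boxes may stand in any left-to-right order.
- square_key_top (a point): centre of the flat top of the small square key, 18 x 18 mm; moves with the key: 48 mm above the desk when the key is fully up, 40 mm (still 6 mm proud of the box) when fully down. x, y, z parallel to the box's own.
- square_key (a joint): travel of the small square key, 18 x 18 mm: 0 fully up, grows as it is pressed straight down, 0.008 m at its hard stop. No spring: it resists with about 3 N of friction (plus 8 N per m/s) and stays where it is left. Starts within 0.001 m of fully up.
- cage_ring: bearing cage ring, 32 mm across, 9 mm high, lying flat among the switch boxes; loose bystander, not part of the work. Origin at the centre of its underside.
- spacer_ring: spacer ring, 26 mm across, 8 mm high, lying flat among the switch boxes; loose bystander, not part of the work. Origin at the centre of its underside.
- marker: marker pen, 16 x 112 x 17 mm, lying near the front edge of the desk; loose bystander, not part of the work. Origin at the centre of its underside.
- screwdriver: small screwdriver, 11 x 143 x 11 mm, lying near the front edge of the desk; loose bystander, not part of the work. Origin at the centre of its underside.
- oil_pot: small lidded tin, 51 mm across, 36 mm high, behind and to the right of the switch boxes; loose bystander, not part of the work. Origin at the centre of its underside.
- mouse: computer mouse, 104 x 58 x 37 mm, behind and to the left of the switch boxes; loose bystander, not part of the work. Origin at the centre of its underside.
Mind the look-alikes: they are no part of the job. Leave any brown, green or orange look-alike of the square_switch alone.

How it is judged:
By the outcome, as a careful person would: the job done as asked, in the order asked, and still so for the second after the job is handed in, with the robot touching nothing.
It also fails if it takes over 46 s, if anything falls off the work surface, if the arm or the gripper's body presses on something with over 40 N, if the wrist force passes 120 N, or if a joint passes its speed limit or range.

ROBOT

A 6-joint arm with a two-finger parallel gripper is mounted at the origin on a cart in front of the work surface, level with it; the furniture and walls round the work are solid. World frame = base frame: x ahead of the robot, y to its left, z up, the work surface at z = 0. Lengths are in m, angles in rad, forces in N, time in s.
With the tool pointing down it reaches from about 0.35 to 0.725 m from the base axis. Payload 4.3 kg.
Tool frame: the origin (TCP) lies between the finger pads; the fingertips stand 14 mm ahead of it and the grasp point (between the pads) lies 5 mm behind it; z points along the fingers, y is the direction in which the jaws open and shut (so a half turn about z gives the same grasp; the last joint's range is limited). The gripper opens to 85 mm and grips with 20 to 120 N. Pads are 22 mm wide; open, the fingers measure 114 mm over their backs; the gripper's body (76 mm by 85 mm) begins 54 mm behind the grasp point. The pads swing forward as they close: fully open they stand 13 mm farther back than shut.
Start: joints at [1.123, 0.377, 0.081, 1.274, 0, 1.46], TCP at [0.191, 0.543, 0.245] pointing down, gripper open.
Joint ranges: [-2.72, 2.72], [-0.84, 1.66], [-1.02, 1.22], [-1.77, 2.12], [-1.37, 1.28], [-3.14, 3.14]. Speed limits (rad/s): [2.57, 2.57, 3.14, 3.14, 3.14, 3.14].

INTERFACE

Orientations are given as a 3x3 rotation matrix whose columns are the frame's x, y, z axes.
In Python, from workcell import observe, read_camera, calibration, sign_off, search_frame, masks_of, place_of gives the robot as it stands.
- The arm moves only by the tool move_arm, never from a script. Its argument "motion" is a list of rows, each an object with "jaw": the finger opening in cm, from 0 to 8.54; "offset": the shift along the tool's x, y, z in cm, a list of three; "rot": the turn, a rotation vector about the tool's x, y, z in degrees, a list of three. In form: [{"jaw": jaw, "offset": [tx, ty, tz], "rot": [rx, ry, rz]}, ...]. A call has 1 to 12 rows; each row shifts and turns the commanded pose from where the row before left it, along the tool's axes as they then stand; what a row does not reach is not made up. A row lasts 1/10 s, in which the tool goes at most 50 mm and 8.59 degrees, less where a joint would pass 70% of its speed; a pose out of reach is approached as far as the arm can. A call is refused whole if a number of a shift passes 5 or a number of a turn 8.59, either way. A call with a gripper value outside its range is refused whole. The fingers move at their own pace and stop on an object; the grip force is fixed at half the most. Time passes only in rows, so rows that do not move let the fingers close. It gives the time, the measured TCP pose, the force and the opening at its end, in the units of the state.
- observe(): the state, without advancing time (a new reading comes with each control period).
- read_camera(name): name is "side" or "top"; returns the picture (384x512x3 uint8, red, green, blue); there is no depth.
- calibration(name): a dict with "fx", "fy", "cx", "cy" (pixels), "k1" (the pictures are not rectified: a ray, as slopes to the right and down, at radius r is drawn at 1 + k1 r^2 times it, then the intrinsics apply), "origin" and "attitude" of the camera in the world. Camera axes: x right, y down, z forward; pixel columns grow to the right and rows downward; lengths in m; the calibration is good to about 2 mm. A picture is of the moment at which its call begins. calibration takes no time and is no camera call.
- sign_off(): hands the job in, once; it reports no verdict.
Trained networks look in the newest picture that a camera, given by its name, has taken for a name from the list of things; names that differ only in an ending like _2 or _b are one class to them, and where a whole thing is asked for, a point or a joint stands for the part that bears it (a point fixed in the world has none). Each returns a list of dicts, best first, with "confidence" (0 to 1); they miss things now and then, are a little off and sometimes report something else, mostly with a low value. They report only what shows in the picture. A call takes as long as a camera call. They do not tell look-alikes from the thing itself.
- search_frame(camera, name): "centre" ([x, y, z] in m, in the coordinates of the camera as it stood for that picture, good to about 4 mm: the middle of the surface that is visible of it).
- masks_of(camera, name): "region" (384x512 bool, what is visible of it).
- place_of(camera, name): "centre" ([x, y, z] in m, in the coordinates of the camera as it stood for that picture, good to about 4 mm: a listed point, or the origin of a listed thing).
The state is a dict: "time_s": time; "q": joint angles; "dq": joint speeds; "tau": joint torques, N m; "tool_pos": TCP position; "orientation": TCP orientation; "contact_force": force on the tool from outside, world axes, zero at the start; "wrist_torque": the same for the moment, N m; "width": finger opening in m.
Only numpy, scipy, OpenCV 4.12 (cv2) and the standard library are available. Lean on these libraries where they do the work, as an engineer would, in place of code of your own. Each camera call takes 0.05 s, during which the arm holds its last target. There are 200 camera calls.

## Working session

There is one attempt and no reset: what is moved stays moved. The work goes in short steps, Python scripts to look and compute and a tool call to move; the robot and the scene stay as the last step left them, time stands still between calls to the robot, and variables do not carry over. Pictures are saved under pics/ and viewed, about 8 in all and at most 12, crops included, and the job is handed in when it is done.

Besides the shell and the picture viewer there is one more tool, called as a command line: name --argument value ..., lists and objects as JSON in quotes. move_arm: Moves the arm, as the interface text tells. Its arguments: {"type":"object","properties":{"motion":{"type":"array"}},"required":["motion"]}

```bash
mkdir -p pics; ls; cat > h.py <<'E'
import numpy as np,cv2
from workcell import *
def ray(cam,px):
    c=calibration(cam);K=np.array([[c['fx'],0,c['cx']],[0,c['fy'],c['cy']],[0,0,1]])
    p=cv2.undistortPoints(np.array(px,float).reshape(-1,1,2),K,np.array([c['k1'],0,0,0.]))[:,0]
    d=np.c_[p,np.ones(len(p))]@np.array(c['attitude']).T
    return np.array(c['origin']),d
def at_z(cam,px,z):
    o,d=ray(cam,px);return o+d*((z-o[2])/d[:,2])[:,None]
def world(cam,p):
    c=calibration(cam);return np.array(c['attitude'])@np.array(p)+np.array(c['origin'])
def save(cam,name,crop=None,s=1):
    im=read_camera(cam)[:,:,::-1]
    if crop: im=im[crop[1]:crop[3],crop[0]:crop[2]]
    cv2.imwrite('pics/'+name,cv2.resize(im,None,fx=s,fy=s,interpolation=cv2.INTER_CUBIC))
E
python3 - <<'E'
from h import *
np.set_printoptions(precision=3,suppress=True)
for cam in ['top','side']:
    c=calibration(cam);print(cam,c['origin'],np.array(c['attitude']).round(2).tolist())
    save(cam,cam+'1.png',s=1.5)
    for n in ['round_key_top','bar_key_top','square_key_top','round_switch','bar_switch','square_switch']:
        print(n,[(round(r['confidence'],2),world(cam,r['centre'])) for r in place_of(cam,n)])
s=observe();print(s)
E
```

```text
pics
top [0.299 0.072 1.412] [[-0.01, -0.99, 0.16], [-1.0, 0.01, 0.01], [-0.01, -0.16, -0.99]]
round_key_top [(0.55, array([0.519, 0.201, 0.046])), (0.19, array([ 0.356, -0.033,  0.003]))]
bar_key_top [(0.55, array([ 0.568, -0.257,  0.051]))]
square_key_top [(0.6, array([ 0.43 , -0.301,  0.051])), (0.48, array([ 0.355, -0.179,  0.047])), (0.46, array([0.441, 0.459, 0.05 ])), (0.41, array([0.425, 0.315, 0.054])), (0.38, array([ 0.465, -0.027,  0.052]))]
round_switch [(0.76, array([0.522, 0.199, 0.004])), (0.56, array([ 0.669, -0.314,  0.004]))]
bar_switch [(0.66, array([ 0.573, -0.257, -0.001]))]
square_switch [(0.92, array([ 0.423,  0.316, -0.002])), (0.86, array([ 0.353, -0.18 ,  0.001])), (0.8, array([ 0.428, -0.298, -0.001])), (0.73, array([0.437, 0.456, 0.002])), (0.63, array([ 0.462, -0.025,  0.001]))]
side [ 0.016 -1.014  0.741] [[0.9, -0.23, 0.37], [-0.43, -0.45, 0.78], [-0.01, -0.87, -0.5]]
round_key_top [(0.41, array([0.523, 0.207, 0.05 ]))]
bar_key_top [(0.47, array([ 0.572, -0.255,  0.052]))]
square_key_top [(0.61, array([ 0.428, -0.299,  0.049])), (0.53, array([ 0.46 , -0
[... 254 characters left out ...]
.98, array([ 0.357, -0.179,  0.002])), (0.77, array([ 0.444,  0.452, -0.001])), (0.64, array([ 0.422,  0.311, -0.002])), (0.61, array([ 0.465, -0.024, -0.001])), (0.56, array([ 0.427, -0.299,  0.001]))]
{'time_s': 0.7, 'q': array([ 1.123,  0.377,  0.081,  1.274, -0.   ,  1.461]), 'dq': array([ 0.001,  0.002, -0.   , -0.004, -0.   ,  0.001]), 'tau': array([  0.   , -46.337,  27.01 ,  -0.   ,  -0.   ,   0.   ]), 'tool_pos': array([0.191, 0.543, 0.245]), 'orientation': array([[-0.943,  0.331,  0.   ],
       [ 0.331,  0.943,  0.   ],
       [-0.   ,  0.   , -1.   ]]), 'contact_force': array([-0.446, -1.136, -0.233]), 'wrist_torque': array([ 0.036,  0.049, -0.032]), 'width': 0.08512236226135254}
```

View pics/top1.png

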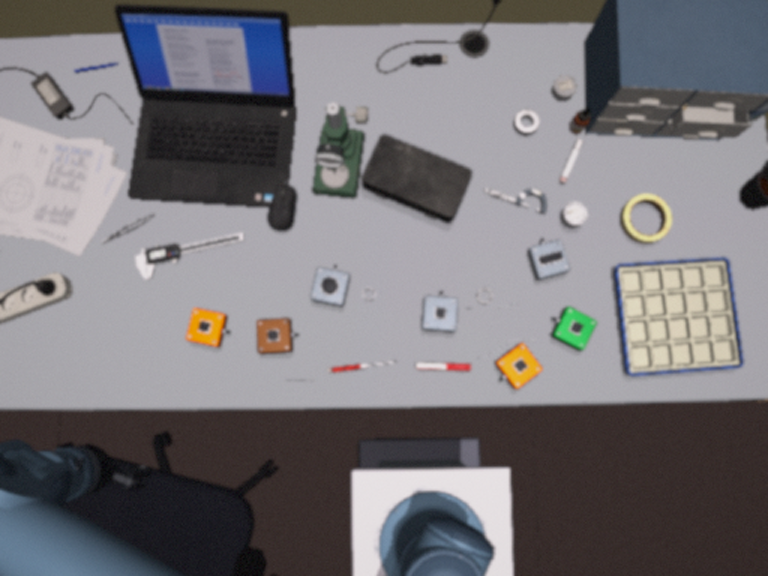

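View pics/side1.png

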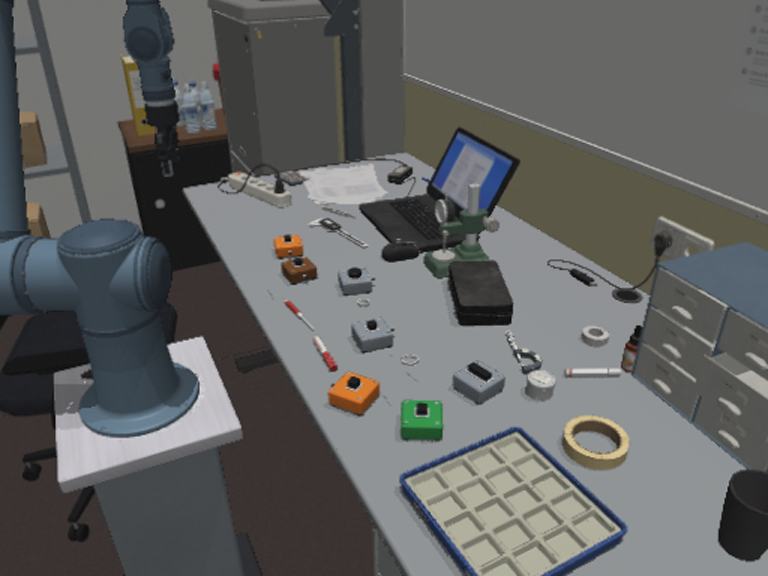

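Candidates for the square key are: grey (440,313), brown (274,335), green (575,328) and orange (207,327) and (519,366), in the 1.5x top picture. Only the grey one fits. Round is grey at (330,286) and bar is grey at (549,258). I'll check these in one crop and refine the key centres.

```bash
python3 - <<'E'
from h import *
np.set_printoptions(precision=4,suppress=True)
save('top','crop2.png',(195,140,405,240),3.8)
for cam,N in [('top',{'round':(220,191),'square':(293,209),'bar':(366,172)}),('side',{'round':(237,182),'square':(248,216),'bar':(320,247)})]:
    im=cv2.cvtColor(read_camera(cam),cv2.COLOR_RGB2GRAY).astype(float)
    masks={n:0 for n in N}
    for n,(u,v) in N.items():
        r=11
        w=im[v-r:v+r+1,u-r:u+r+1]; yy,xx=np.mgrid[v-r:v+r+1,u-r:u+r+1]
        m=(w<75).astype(np.uint8); k,l,st,ce=cv2.connectedComponentsWithStats(m)
        print(cam,n,'dark',[(st[i,4],(ce[i]+[u-r,v-r]).round(1).tolist(),at_z(cam,[ce[i]+[u-r,v-r]],.045)[0]) for i in range(1,k) if st[i,4]>5])
    for n in N:
        for r in masks_of(cam,n+'_key')[:3]:
            y,x=np.nonzero(r['region']); cnt=np.c_[x,y].astype(np.float32)
            print(cam,n,r['confidence'],len(x),at_z(cam,[[x.mean(),y.mean()]],.034)[0],cv2.minAreaRect(cnt))
E
```

```text
top round dark [(np.int32(39), [218.8, 189.4], array([0.5226, 0.2009, 0.045 ]))]
top square dark []
top bar dark [(np.int32(33), [366.8, 171.6], array([ 0.571 , -0.2534,  0.045 ]))]
top round 0.55 85 [0.5221 0.199  0.034 ] ((219.75006103515625, 190.25001525878906), (9.899494171142578, 9.192388534545898), 45.0)
top square 0.62 33 [0.4417 0.4586 0.034 ] ((135.0, 217.5), (5.0, 6.0), 90.0)
top bar 0.59 71 [ 0.5747 -0.2568  0.034 ] ((366.9117736816406, 171.14707946777344), (4.6081767082214355, 14.794672966003418), 75.96376037597656)
side round dark [(np.int32(52), [236.0, 181.6], array([0.5205, 0.1954, 0.045 ])), (np.int32(13), [227.4, 189.8], array([0.4708, 0.1548, 0.045 ])), (np.int32(42), [240.3, 192.0], array([0.5037, 0.1207, 0.045 ]))]
side square dark [(np.int32(33), [247.4, 216.4], array([ 0.4611, -0.0275,  0.045 ])), (np.int32(13), [238.0, 225.5], array([ 0.4152, -0.0601,  0.045 ])), (np.int32(9), [256.3, 226.8], array([ 0.4607, -0.0902,  0.045 ]))]
side bar dark [(np.int32(101), [319.2, 247.4], array([ 0.5702, -0.2569,  0.045 ])), (np.int32(10), [310.4, 257.3], array([ 0.5254, -0.283 ,  0.045 ]))]
side round 0.43 41 [0.5272 0.2167 0.034 ] ((235.5, 181.5), (5.0, 7.0), 90.0)
side square 0.56 38 [ 0.3573 -0.1711  0.034 ] ((235.25001525878906, 254.75001525878906), (5.656853675842285, 6.363960266113281), 45.0)
side bar 0.35 30 [ 0.4667 -0.0102  0.034 ] ((246.5, 216.5), (5.0, 5.0), 90.0)
```

View pics/crop2.png

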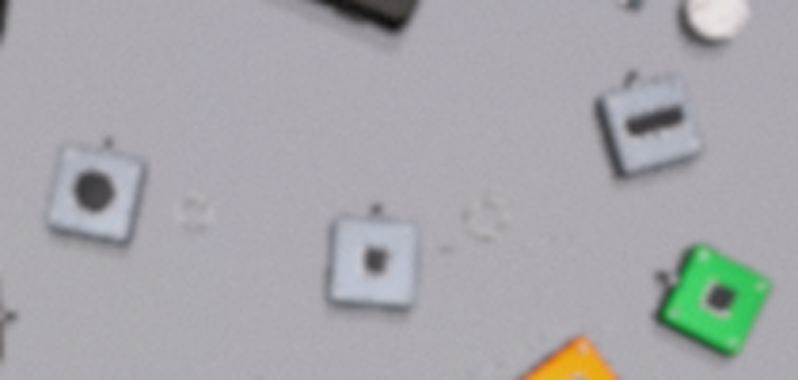

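The crop confirms three grey boxes: round key at crop (94,190), square at (376,261) and bar at (655,121). I'm moving to above the round key with the jaws shut.

move_arm --motion '[{"jaw": 0, "offset": [-3.55, -1.78, 1.0], "rot": [0, 0, 0]}, {"jaw": 0, "offset": [-3.55, -1.78, 1.0], "rot": [0, 0, 0]}, {"jaw": 0, "offset": [-3.55, -1.78, 1.0], "rot": [0, 0, 0]}, {"jaw": 0, "offset": [-3.55, -1.78, 1.0], "rot": [0, 0, 0]}, {"jaw": 0, "offset": [-3.55, -1.78, 1.0], "rot": [0, 0, 0]}, {"jaw": 0, "offset": [-3.55, -1.78, 1.0], "rot": [0, 0, 0]}, {"jaw": 0, "offset": [-3.55, -1.78, 1.0], "rot": [0, 0, 0]}, {"jaw": 0, "offset": [-3.55, -1.78, 1.0], "rot": [0, 0, 0]}, {"jaw": 0, "offset": [-3.55, -1.78, 1.0], "rot": [0, 0, 0]}, {"jaw": 0, "offset": [-3.55, -1.78, 1.0], "rot": [0, 0, 0]}, {"jaw": 0, "offset": [-3.55, -1.78, 1.0], "rot": [0, 0, 0]}, {"jaw": 0, "offset": [-3.55, -1.78, 1.0], "rot": [0, 0, 0]}]'

```text
time_s: 2.35
tool_pos: [0.5228, 0.1985, 0.125]
orientation: [[-0.943, 0.332, 0.0], [0.332, 0.943, 0.0], [-0.0, 0.0, -1.0]]
contact_force: [0.8, 1.0, 0.3]
width: -0.0003
```

move_arm --motion '[{"jaw": 0, "offset": [0, 0, 0.5], "rot": [0, 0, 0]}, {"jaw": 0, "offset": [0, 0, 0], "rot": [0, 0, 0]}, {"jaw": 0, "offset": [0, 0, 0], "rot": [0, 0, 0]}]'

```text
time_s: 2.65
tool_pos: [0.5209, 0.2003, 0.1203]
orientation: [[-0.944, 0.331, -0.001], [0.331, 0.944, 0.0], [0.001, -0.0, -1.0]]
contact_force: [-0.3, 0.3, -0.7]
width: -0.0001
```

move_arm --motion '[{"jaw": 0, "offset": [0, 0, 1.5], "rot": [0, 0, 0]}, {"jaw": 0, "offset": [0, 0, 1.5], "rot": [0, 0, 0]}, {"jaw": 0, "offset": [0, 0, 1.5], "rot": [0, 0, 0]}, {"jaw": 0, "offset": [0, 0, 0.7], "rot": [0, 0, 0]}, {"jaw": 0, "offset": [0, 0, 0], "rot": [0, 0, 0]}, {"jaw": 0, "offset": [0, 0, 0], "rot": [0, 0, 0]}]'

```text
time_s: 3.25
tool_pos: [0.5217, 0.2005, 0.069]
orientation: [[-0.944, 0.33, 0.001], [0.33, 0.944, 0.0], [-0.001, 0.0, -1.0]]
contact_force: [-0.7, 0.8, 0.4]
width: 0.0
```

```bash
python3 - <<'E'
from h import *
save('side','s3.png',(180,130,300,220),5)
E
```

```text
(no output)
```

View pics/s3.png

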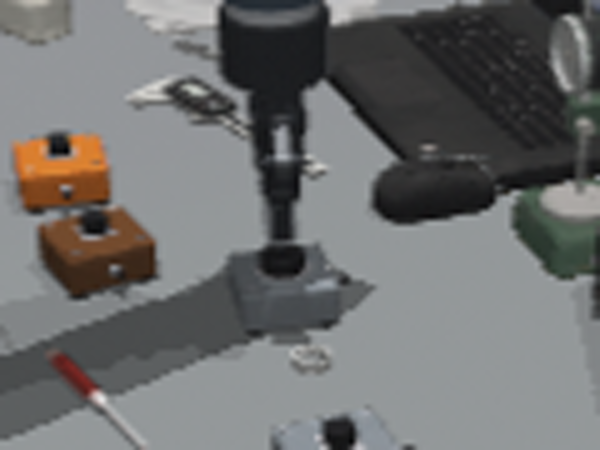

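The fingertips (282,238 in the crop) stand just above the round key (282,258), centred. I'll press in small steps.

move_arm --motion '[{"jaw": 0, "offset": [0, 0, 0.2], "rot": [0, 0, 0]}, {"jaw": 0, "offset": [0, 0, 0.2], "rot": [0, 0, 0]}, {"jaw": 0, "offset": [0, 0, 0.2], "rot": [0, 0, 0]}, {"jaw": 0, "offset": [0, 0, 0.2], "rot": [0, 0, 0]}, {"jaw": 0, "offset": [0, 0, 0.2], "rot": [0, 0, 0]}, {"jaw": 0, "offset": [0, 0, 0.2], "rot": [0, 0, 0]}, {"jaw": 0, "offset": [0, 0, 0], "rot": [0, 0, 0]}]'

```text
time_s: 4.0
tool_pos: [0.5218, 0.1998, 0.0561]
orientation: [[-0.943, 0.331, 0.0], [0.331, 0.943, 0.0], [-0.0, 0.0, -1.0]]
contact_force: [0.2, -0.1, -0.4]
width: -0.0001
```

move_arm --motion '[{"jaw": 0, "offset": [0, 0, 0.1], "rot": [0, 0, 0]}]'

```text
time_s: 4.1
tool_pos: [0.5218, 0.1998, 0.0554]
orientation: [[-0.943, 0.331, 0.0], [0.331, 0.943, 0.0], [-0.0, 0.0, -1.0]]
contact_force: [-1.0, -0.5, 2.9]
width: -0.0004
```

move_arm --motion '[{"jaw": 0, "offset": [0, 0, 0.1], "rot": [0, 0, 0]}]'

```text
time_s: 4.2
tool_pos: [0.5218, 0.1998, 0.0544]
orientation: [[-0.943, 0.331, 0.0], [0.331, 0.943, 0.0], [-0.0, 0.0, -1.0]]
contact_force: [-0.4, -0.2, 3.3]
width: 0.0003
```

move_arm --motion '[{"jaw": 0, "offset": [0, 0, 0.1], "rot": [0, 0, 0]}]'

```text
time_s: 4.3
tool_pos: [0.5219, 0.1998, 0.0539]
orientation: [[-0.943, 0.331, 0.0], [0.331, 0.943, 0.0], [-0.0, 0.0, -1.0]]
contact_force: [-3.3, 0.2, 13.9]
width: -0.0001
```

move_arm --motion '[{"jaw": 0, "offset": [0, 0, 0.05], "rot": [0, 0, 0]}, {"jaw": 0, "offset": [0, 0, 0], "rot": [0, 0, 0]}]'

```text
time_s: 4.5
tool_pos: [0.5219, 0.1998, 0.0539]
orientation: [[-0.943, 0.331, 0.001], [0.331, 0.943, 0.0], [-0.001, 0.0, -1.0]]
contact_force: [-3.3, -0.6, 11.2]
width: -0.0001
```

move_arm --motion '[{"jaw": 0, "offset": [0, 0, -1.2], "rot": [0, 0, 0]}, {"jaw": 0, "offset": [0, 0, -2.5], "rot": [0, 0, 0]}, {"jaw": 0, "offset": [0, 0, -3.0], "rot": [0, 0, 0]}]'

```text
time_s: 4.8
tool_pos: [0.5205, 0.1995, 0.1196]
orientation: [[-0.943, 0.331, -0.003], [0.331, 0.943, -0.001], [0.003, -0.002, -1.0]]
contact_force: [1.2, -0.2, 0.3]
width: 0.0001
```

move_arm --motion '[{"jaw": 0, "offset": [-1.64, -3.45, 0], "rot": [0, 0, 0]}, {"jaw": 0, "offset": [-1.64, -3.45, 0], "rot": [0, 0, 0]}, {"jaw": 0, "offset": [-1.64, -3.45, 0], "rot": [0, 0, 0]}, {"jaw": 0, "offset": [-1.64, -3.45, 0], "rot": [0, 0, 0]}, {"jaw": 0, "offset": [-1.64, -3.45, 0], "rot": [0, 0, 0]}, {"jaw": 0, "offset": [-1.64, -3.45, 0], "rot": [0, 0, 0]}, {"jaw": 0, "offset": [-1.64, -3.45, 0], "rot": [0, 0, 0]}, {"jaw": 0, "offset": [-1.64, -3.45, 0], "rot": [0, 0, 0]}, {"jaw": 0, "offset": [-1.64, -3.45, 0], "rot": [0, 0, 0]}, {"jaw": 0, "offset": [-1.64, -3.45, 0], "rot": [0, 0, 0]}, {"jaw": 0, "offset": [-1.64, -3.45, 0], "rot": [0, 0, 0]}, {"jaw": 0, "offset": [-1.64, -3.45, 0], "rot": [0, 0, 0]}]'

```text
time_s: 6.0
tool_pos: [0.5701, -0.2575, 0.1199]
orientation: [[-0.943, 0.332, 0.0], [0.332, 0.943, 0.0], [-0.0, 0.0, -1.0]]
contact_force: [1.6, 0.4, 0.4]
width: -0.0
```

move_arm --motion '[{"jaw": 0, "offset": [0, 0, 0], "rot": [0, 0, 0]}, {"jaw": 0, "offset": [0, 0, 0], "rot": [0, 0, 0]}]'

```text
time_s: 6.2
tool_pos: [0.57, -0.2567, 0.1196]
orientation: [[-0.943, 0.333, -0.0], [0.333, 0.943, 0.001], [0.0, 0.001, -1.0]]
contact_force: [-0.4, 0.5, -0.5]
width: -0.0003
```

```bash
python3 - <<'E'
from h import *
save('side','s4.png',(190,150,350,270),5)
E
```

```text
(no output)
```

View pics/s4.png

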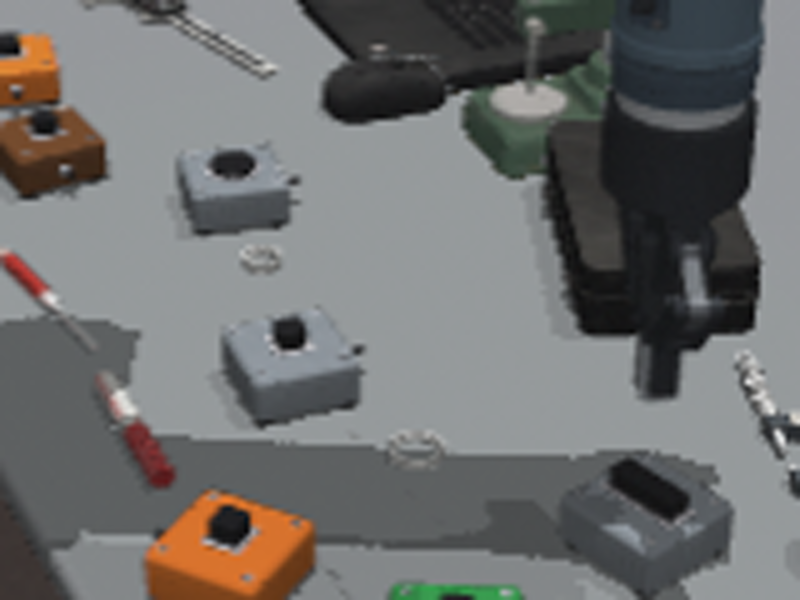

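The round key sits low at crop (233,163) and its box is unmoved. The bar key is at (650,487), straight below the tips. I'm descending onto the bar.

move_arm --motion '[{"jaw": 0, "offset": [0, 0, 1.5], "rot": [0, 0, 0]}, {"jaw": 0, "offset": [0, 0, 1.5], "rot": [0, 0, 0]}, {"jaw": 0, "offset": [0, 0, 1.5], "rot": [0, 0, 0]}, {"jaw": 0, "offset": [0, 0, 0.6], "rot": [0, 0, 0]}, {"jaw": 0, "offset": [0, 0, 0.3], "rot": [0, 0, 0]}, {"jaw": 0, "offset": [0, 0, 0.1], "rot": [0, 0, 0]}, {"jaw": 0, "offset": [0, 0, 0.1], "rot": [0, 0, 0]}]'

```text
time_s: 6.95
tool_pos: [0.5707, -0.2559, 0.0645]
orientation: [[-0.944, 0.331, 0.001], [0.331, 0.944, -0.0], [-0.001, -0.0, -1.0]]
contact_force: [0.7, -0.9, 0.7]
width: -0.0
```

move_arm --motion '[{"jaw": 0, "offset": [0, 0, 0.1], "rot": [0, 0, 0]}, {"jaw": 0, "offset": [0, 0, 0.1], "rot": [0, 0, 0]}]'

```text
time_s: 7.15
tool_pos: [0.5705, -0.2562, 0.0623]
orientation: [[-0.943, 0.331, 0.001], [0.331, 0.943, -0.0], [-0.001, -0.0, -1.0]]
contact_force: [0.6, 0.5, 0.8]
width: 0.0001
```

move_arm --motion '[{"jaw": 0, "offset": [0, 0, 0.1], "rot": [0, 0, 0]}, {"jaw": 0, "offset": [0, 0, 0.1], "rot": [0, 0, 0]}]'

```text
time_s: 7.35
tool_pos: [0.5705, -0.2562, 0.0602]
orientation: [[-0.943, 0.332, 0.001], [0.332, 0.943, -0.0], [-0.001, -0.0, -1.0]]
contact_force: [-0.4, -0.3, 2.5]
width: -0.0
```

move_arm --motion '[{"jaw": 0, "offset": [0, 0, 0.1], "rot": [0, 0, 0]}, {"jaw": 0, "offset": [0, 0, 0.1], "rot": [0, 0, 0]}]'

```text
time_s: 7.55
tool_pos: [0.5705, -0.2562, 0.0581]
orientation: [[-0.943, 0.331, 0.001], [0.331, 0.943, -0.0], [-0.001, -0.0, -1.0]]
contact_force: [0.1, -0.5, 2.6]
width: -0.0
```

move_arm --motion '[{"jaw": 0, "offset": [0, 0, 0.1], "rot": [0, 0, 0]}, {"jaw": 0, "offset": [0, 0, 0.1], "rot": [0, 0, 0]}, {"jaw": 0, "offset": [0, 0, 0.1], "rot": [0, 0, 0]}]'

```text
time_s: 7.85
tool_pos: [0.5705, -0.2562, 0.0548]
orientation: [[-0.943, 0.331, 0.001], [0.331, 0.943, -0.0], [-0.001, -0.0, -1.0]]
contact_force: [0.1, -0.5, 3.1]
width: -0.0001
```

move_arm --motion '[{"jaw": 0, "offset": [0, 0, 0.1], "rot": [0, 0, 0]}]'

```text
time_s: 7.95
tool_pos: [0.5705, -0.2562, 0.054]
orientation: [[-0.943, 0.331, 0.001], [0.331, 0.943, -0.0], [-0.001, -0.0, -1.0]]
contact_force: [-1.4, 0.7, 11.0]
width: -0.0002
```

move_arm --motion '[{"jaw": 0, "offset": [0, 0, 0.1], "rot": [0, 0, 0]}, {"jaw": 0, "offset": [0, 0, 0], "rot": [0, 0, 0]}]'

```text
time_s: 8.15
tool_pos: [0.5705, -0.2562, 0.054]
orientation: [[-0.943, 0.331, 0.001], [0.331, 0.943, -0.001], [-0.001, -0.0, -1.0]]
contact_force: [-1.6, 0.4, 10.3]
width: 0.0004
```

move_arm --motion '[{"jaw": 0, "offset": [0, 0, -1.2], "rot": [0, 0, 0]}, {"jaw": 0, "offset": [0, 0, -2.5], "rot": [0, 0, 0]}, {"jaw": 0, "offset": [0, 0, -3.0], "rot": [0, 0, 0]}, {"jaw": 0, "offset": [2.97, 3.03, 0], "rot": [0, 0, 0]}, {"jaw": 0, "offset": [2.97, 3.03, 0], "rot": [0, 0, 0]}, {"jaw": 0, "offset": [2.97, 3.03, 0], "rot": [0, 0, 0]}, {"jaw": 0, "offset": [2.97, 3.03, 0], "rot": [0, 0, 0]}, {"jaw": 0, "offset": [2.97, 3.03, 0], "rot": [0, 0, 0]}, {"jaw": 0, "offset": [2.97, 3.03, 0], "rot": [0, 0, 0]}, {"jaw": 0, "offset": [0, 0, 0], "rot": [0, 0, 0]}, {"jaw": 0, "offset": [0, 0, 0], "rot": [0, 0, 0]}]'

```text
time_s: 9.25
tool_pos: [0.4618, -0.0247, 0.1199]
orientation: [[-0.944, 0.33, -0.0], [0.33, 0.944, -0.0], [0.0, -0.0, -1.0]]
contact_force: [0.6, 0.2, 0.2]
width: -0.0001
```

move_arm --motion '[{"jaw": 0, "offset": [0, 0, 1.5], "rot": [0, 0, 0]}, {"jaw": 0, "offset": [0, 0, 1.5], "rot": [0, 0, 0]}, {"jaw": 0, "offset": [0, 0, 1.5], "rot": [0, 0, 0]}, {"jaw": 0, "offset": [0, 0, 0.5], "rot": [0, 0, 0]}, {"jaw": 0, "offset": [0, 0, 0], "rot": [0, 0, 0]}, {"jaw": 0, "offset": [0, 0, 0], "rot": [0, 0, 0]}]'

```text
time_s: 9.85
tool_pos: [0.463, -0.026, 0.0702]
orientation: [[-0.943, 0.332, 0.001], [0.332, 0.943, -0.0], [-0.001, 0.0, -1.0]]
contact_force: [-0.6, -0.1, -0.3]
width: -0.0003
```

```bash
python3 - <<'E'
from h import *
save('side','s5.png',(200,160,340,265),5.5)
E
```

```text
(no output)
```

View pics/s5.png

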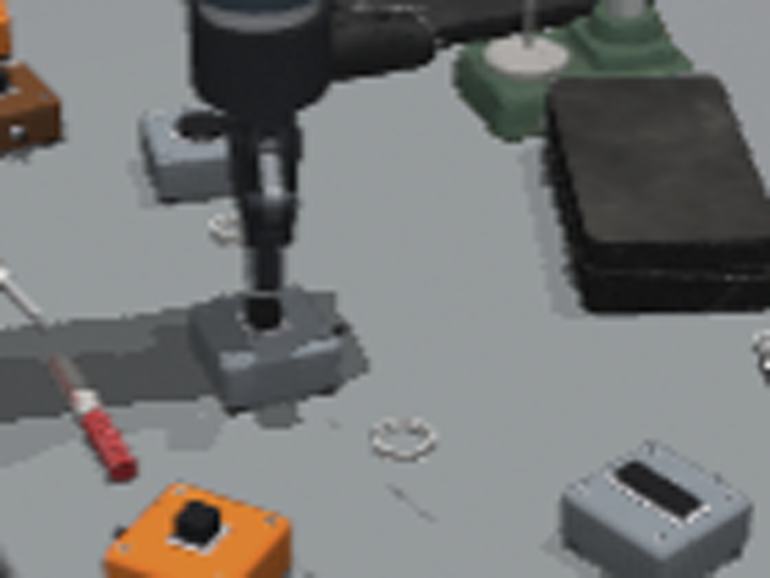

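The bar key is down at crop (660,487), and the tips (264,285) are centred over the square key (264,312). I'm pressing it now.

move_arm --motion '[{"jaw": 0, "offset": [0, 0, 0.3], "rot": [0, 0, 0]}, {"jaw": 0, "offset": [0, 0, 0.2], "rot": [0, 0, 0]}, {"jaw": 0, "offset": [0, 0, 0.1], "rot": [0, 0, 0]}, {"jaw": 0, "offset": [0, 0, 0.1], "rot": [0, 0, 0]}, {"jaw": 0, "offset": [0, 0, 0.1], "rot": [0, 0, 0]}, {"jaw": 0, "offset": [0, 0, 0.1], "rot": [0, 0, 0]}]'

```text
time_s: 10.5
tool_pos: [0.4623, -0.0253, 0.0609]
orientation: [[-0.944, 0.331, 0.0], [0.331, 0.944, 0.0], [-0.0, 0.0, -1.0]]
contact_force: [-1.1, 0.1, 3.8]
width: 0.0003
```

move_arm --motion '[{"jaw": 0, "offset": [0, 0, 0.1], "rot": [0, 0, 0]}, {"jaw": 0, "offset": [0, 0, 0.1], "rot": [0, 0, 0]}]'

```text
time_s: 10.7
tool_pos: [0.4623, -0.0253, 0.0588]
orientation: [[-0.944, 0.331, 0.0], [0.331, 0.944, 0.0], [-0.0, 0.0, -1.0]]
contact_force: [-0.8, -0.1, 3.1]
width: 0.0001
```

move_arm --motion '[{"jaw": 0, "offset": [0, 0, 0.1], "rot": [0, 0, 0]}, {"jaw": 0, "offset": [0, 0, 0.1], "rot": [0, 0, 0]}]'

```text
time_s: 10.9
tool_pos: [0.4623, -0.0253, 0.0568]
orientation: [[-0.943, 0.331, 0.0], [0.331, 0.943, 0.0], [-0.0, 0.0, -1.0]]
contact_force: [-0.6, 0.7, 2.7]
width: -0.0
```

move_arm --motion '[{"jaw": 0, "offset": [0, 0, 0.1], "rot": [0, 0, 0]}, {"jaw": 0, "offset": [0, 0, 0.1], "rot": [0, 0, 0]}]'

```text
time_s: 11.1
tool_pos: [0.4623, -0.0253, 0.0547]
orientation: [[-0.943, 0.331, 0.0], [0.331, 0.943, 0.0], [0.0, 0.0, -1.0]]
contact_force: [-0.2, 0.3, 2.4]
width: -0.0002
```

move_arm --motion '[{"jaw": 0, "offset": [0, 0, 0.1], "rot": [0, 0, 0]}]'

```text
time_s: 11.2
tool_pos: [0.4624, -0.0254, 0.0539]
orientation: [[-0.943, 0.331, 0.0], [0.331, 0.943, 0.0], [-0.0, 0.0, -1.0]]
contact_force: [-3.8, 1.6, 15.2]
width: -0.0
```

move_arm --motion '[{"jaw": 0, "offset": [0, 0, 0.1], "rot": [0, 0, 0]}, {"jaw": 0, "offset": [0, 0, 0], "rot": [0, 0, 0]}]'

```text
time_s: 11.4
tool_pos: [0.4624, -0.0254, 0.0539]
orientation: [[-0.944, 0.331, 0.001], [0.331, 0.944, -0.0], [-0.0, 0.0, -1.0]]
contact_force: [-5.1, 1.4, 14.7]
width: 0.0003
```

move_arm --motion '[{"jaw": 0, "offset": [0, 0, -1.2], "rot": [0, 0, 0]}, {"jaw": 0, "offset": [0, 0, -2.5], "rot": [0, 0, 0]}, {"jaw": 0, "offset": [0, 0, -4.0], "rot": [0, 0, 0]}, {"jaw": 0, "offset": [0, 0, -4.0], "rot": [0, 0, 0]}, {"jaw": 0, "offset": [0, 0, -4.0], "rot": [0, 0, 0]}, {"jaw": 0, "offset": [0, 0, -4.0], "rot": [0, 0, 0]}, {"jaw": 0, "offset": [0, 0, 0], "rot": [0, 0, 0]}, {"jaw": 0, "offset": [0, 0, 0], "rot": [0, 0, 0]}]'

```text
time_s: 12.2
tool_pos: [0.4632, -0.0257, 0.2503]
orientation: [[-0.943, 0.331, 0.002], [0.331, 0.943, -0.001], [-0.002, 0.0, -1.0]]
contact_force: [0.2, 0.0, -0.8]
width: 0.0
```

```bash
python3 - <<'E'
from h import *
save('side','s6.png',(190,150,350,270),5)
E
```

```text
(no output)
```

View pics/s6.png

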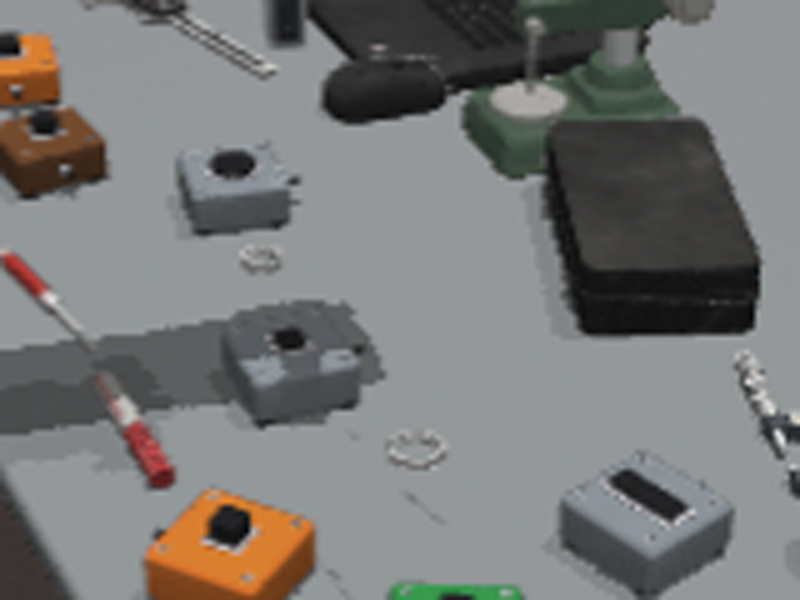

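All three keys are down: round (233,163), square (290,340) and bar (650,495). The boxes and bystanders haven't moved, and the gripper is clear above.

```bash
python3 -c "from workcell import *; print(sign_off())"
```

```text
the job is handed in; nothing more can be done
None
```

I pressed the large round key, then the long bar key, then the small square key, all on the grey boxes, with the closed fingertips, and handed the job in at about 12 s.

- **Keys:** each key gave about 3 N of friction and then a clear hard stop. The fingertips were then 40 mm above the desk, the fully-down height, and the force was 10 to 15 N.
- **Final picture:** the last side picture showed all three keys low, and the boxes and the bystanders in view where they started. The oil pot and part of the desk were outside that crop, so I didn't check them in it.
- **Arm:** it finished with the TCP 0.25 m above the desk, reading no contact force.

No check failed. One early force reading was near zero while the round key was part-way down, with the arm paused. The later readings confirmed that key reached its stop.

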